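# Interlock shelf-rail lengths on the bundle board

### The arm

A 6-joint arm with a two-finger parallel gripper is mounted at the origin on the work surface. World frame = base frame: x ahead of the robot, y to its left, z up, the work surface at z = 0. Lengths are in m, angles in rad, forces in N, time in s.
With the tool pointing down it reaches from about 0.325 to 0.9 m from the base axis. Payload 6.1 kg.
Tool frame: the origin (TCP) lies midway between the tips of the shut fingers; the grasp point (between the pads) lies 19 mm behind it; z points along the fingers, y is the direction in which the jaws open and shut (so a half turn about z gives the same grasp; the last joint's range is limited). The gripper opens to 87 mm and grips with 3 to 60 N. Pads are 19 mm wide; open, the fingers measure 117 mm over their backs; the gripper's body (75 mm by 190 mm) begins 51 mm behind the grasp point.
Start: joints at [0.983, 0.22, 1.526, -0, 1.395, -0.126], TCP at [0.278, 0.56, 0.223] pointing down, gripper open.
Joint ranges: [-2.98, 2.98], [-0.91, 2.08], [0.09, 2.57], [-1.24, 4.39], [0.2, 2.65], [-2.68, 2.68]. Speed limits (rad/s): [2.57, 2.57, 3.01, 3.14, 3.14, 3.14].

### API

Orientations are given as a unit quaternion [x, y, z, w].
In Python, from station import * gives the robot as it stands.
- The arm moves only by the shell command python3 -m creep 'ROWS' [FORCE]. ROWS is text: rows parted by semicolons, each of 7 numbers parted by spaces: the finger opening in mm, from 0 to 87, then the shift along the tool's x, y, z scaled (see below), then the turn, a rotation vector about the tool's x, y, z scaled (see below). A call has 1 to 5 rows; each row shifts and turns the commanded pose from where the row before left it, along the tool's axes as they then stand; what a row does not reach is not made up. The controller multiplies each number of a shift by 0.02 m and each number of a turn by 0.15 rad. A row lasts 1/8 s, in which the tool goes at most 62.5 mm and 10.7 degrees, less where a joint would pass 70% of its speed; a pose out of reach is approached as far as the arm can. A call with a number of a shift or a turn outside -1 to 1 is refused whole. A call with a gripper value outside its range is refused whole. The fingers move at their own pace and stop on an object; FORCE is the grip in N (left out, the last holds). Time passes only in rows, so rows that do not move let the fingers close. It gives the time, the measured TCP pose, the force and the opening at its end, in the units of the state.
- read_state(): the state, without advancing time (a new reading comes with each control period).
- read_camera(name): name is "scene" or "top" or "wrist"; returns (picture, depth): 480x640x3 uint8, red, green, blue; 480x640 float32, m along the optical axis (not along the pixel's ray), 0 where there is no reading.
- get_calibration(name): a dict with "camera_matrix" (3x3 intrinsics, pixels), "k1" (the pictures are not rectified: a ray, as slopes to the right and down, at radius r is drawn at 1 + k1 r^2 times it, then the intrinsics apply), "rvec" (rotation vector, rad) and "tvec" (3), from world to camera coordinates, as OpenCV has them; the wrist camera has in their place "T_tool_cam" (4x4, takes a point from camera to tool coordinates, whose origin is the TCP and whose axes are the flange's). Camera axes: x right, y down, z forward; pixel columns grow to the right and rows downward; lengths in m; the calibration is good to about 2 mm. A picture is of the moment at which its call begins: read the wrist's pose just before it. get_calibration takes no time and is no camera call.
- sign_off(): hands the job in, once; it reports no verdict.
The state is a dict: "clock": time; "joint_positions": joint angles; "joint_velocities": joint speeds; "joint_torque": joint torques, N m; "position": TCP position; "tool_rot": TCP orientation; "wrist_force": force on the tool from outside, world axes, zero at the start; "torque": the same for the moment, N m; "opening": opening from 0.0 (shut) to 1.0 (fully open).
Only numpy, scipy, OpenCV 4.12 (cv2) and the standard library are available. Lean on these libraries where they do the work, as an engineer would, in place of code of your own. Each camera call takes 0.05 s, during which the arm holds its last target.

### The job

Build the interlocked bundle on the plywood board, working outward from the rail that is screwed down: lay one open-up rail inside the middle outline, bridge the screwed-down rail and this one with an open-down rail, lay the second open-up rail inside the outer outline, then bridge the middle and outer rails with the last open-down rail. Each bridging rail must sit fully down and centred over its gap, with one flange in each neighbour's trough, all rails square to the board with their ends about level. Set every rail down rather than dropping it, and leave the other things on the bench where they are.

Things in the scene. Friction and masses are not known exactly. Their poses are not given: they have to be found in the camera images.
- board: Fixed plywood board on the bench, 170 mm (x) by 300 (y), 12 thick; yaw varies about +-15 degrees. Origin: centre of its underside, z up. Three rail places lie along x, 96 mm apart in y: at y = +96 a rail like the loose open-up ones is screwed down; at y = 0 the middle and at y = -96 the outer outline (black lines, 66 by 112 mm). Gaps between laid rails are 32 mm wide.
- fixed (a point): Point on the board's top (12 mm above the bench) under the middle of the screwed-down, open-up rail; axes as the board's. Its flange tops are 48 mm above the bench.
- middle (a point): Centre of the middle outline, on the board's top (12 mm above the bench); axes as the board's. The origin of the open-up rail laid there belongs here.
- outer (a point): Centre of the outer outline, on the board's top (12 mm above the bench); axes as the board's. The origin of the second open-up rail belongs here.
- gap1 (a point): Middle of the 32 mm gap between the fixed rail and the middle place (board y = +48 mm), 16 mm above the bench; axes as the board's. The origin of the bridging open-down rail is here when fully down: its web rests on the neighbours' flanges (web top 52 mm above the bench), its flange edges reach their trough floors; about 8 mm sideways play each way.
- gap2 (a point): Middle of the 32 mm gap between the middle and outer places (board y = -48 mm), 16 mm above the bench; otherwise as gap1.
- up1: Loose U-shaped rail lying open side UP: flat web below, two flanges standing up. 110 mm long (x), 64 wide (y), 36 high, 4 thick (trough 56 wide, 32 deep), 0.4 kg, dark steel with pale keyhole marks; same after a half turn. Origin: centre of the web's underside, z = 0 on the bench; z up. Either open-up rail may take either outline.
- up2: Loose U-shaped rail lying open side UP: flat web below, two flanges standing up. 110 mm long (x), 64 wide (y), 36 high, 4 thick (trough 56 wide, 32 deep), 0.4 kg, dark steel with pale keyhole marks; same after a half turn. Origin: centre of the web's underside, z = 0 on the bench; z up. Either open-up rail may take either outline.
- down1: Loose U-shaped rail lying open side DOWN: it stands on its two flange edges, flat web on top. 110 mm long (x), 64 wide (y), 36 high, 4 thick (trough 56 wide, 32 deep), 0.4 kg, dark steel with pale keyhole marks; same after a half turn. Origin: centre of its footprint at the flange edges, z = 0 on the bench; z up. Either open-down rail may take either gap.
- down2: Loose U-shaped rail lying open side DOWN: it stands on its two flange edges, flat web on top. 110 mm long (x), 64 wide (y), 36 high, 4 thick (trough 56 wide, 32 deep), 0.4 kg, dark steel with pale keyhole marks; same after a half turn. Origin: centre of its footprint at the flange edges, z = 0 on the bench; z up. Either open-down rail may take either gap.
- filter: Bystander: small upright grey filter cartridge, 38 mm diameter, 44 mm high, standing among the rails. Origin: centre of its underside.
- driver: Bystander: cordless screwdriver lying on the bench on the robot's right, about 180 mm long, 34 mm thick. Origin on the bench within its length; handle to -x.
- canister: Bystander: upright grey dust canister, 100 mm diameter, 127 mm high, beyond the board. Origin: centre of its underside.
- tape: Bystander: clear ring-shaped roll lying flat beyond the rails, 90 mm diameter, 22 mm high. Origin: centre of its underside.
- floorhead: Bystander: grey and black vacuum floor head, 220 mm by 95 mm, 36 mm high, beyond the board. Origin on the bench at its black rear bar.
- wrench: Bystander: steel wrench lying between robot and board. Origin on the bench within its length.
- screwdriver: Bystander: screwdriver lying beyond the rails. Origin on the bench within its length.
Things that resemble listed ones, but are neither listed nor needed, are in the scene too. Leave any orange look-alike of the up2 alone. Leave any blue look-alike of the down1 alone.

How it is judged:
On the way, in this order (a step that is already met when the one before it is completed fails the run):
1. An open-up rail lies in the middle outlined place and is let go ((((y of up1 in the frame of board between -0.012 and 0.012 m and x of up1 in the frame of board between -0.018 and 0.018 m and z of up1 in the frame of board between 0.0095 and 0.0145 m and angle between up1's own z axis and vertical below 0.06 rad and angle between the x axis of up1 and the x axis of board, either way round below 0.14 rad) and (contact force between up1 and the fingers below 0.05 N and linear speed of up1 below 0.02 m/s)) or ((y of up2 in the frame of board between -0.012 and 0.012 m and x of up2 in the frame of board between -0.018 and 0.018 m and z of up2 in the frame of board between 0.0095 and 0.0145 m and angle between up2's own z axis and vertical below 0.06 rad and angle between the x axis of up2 and the x axis of board, either way round below 0.14 rad) and (contact force between up2 and the fingers below 0.05 N and linear speed of up2 below 0.02 m/s)))), for 0.2 s.
2. An open-down rail bridges the gap between the fixed rail and the middle rail, fully down, and is let go ((((y of down1 in the frame of board between 0.036 and 0.06 m and x of down1 in the frame of board between -0.018 and 0.018 m and z of down1 in the frame of board between 0.0135 and 0.0185 m and angle between down1's own z axis and vertical below 0.06 rad and angle between the x axis of down1 and the x axis of board, either way round below 0.14 rad) and (contact force between down1 and the fingers below 0.05 N and linear speed of down1 below 0.02 m/s)) or ((y of down2 in the frame of board between 0.036 and 0.06 m and x of down2 in the frame of board between -0.018 and 0.018 m and z of down2 in the frame of board between 0.0135 and 0.0185 m and angle between down2's own z axis and vertical below 0.06 rad and angle between the x axis of down2 and the x axis of board, either way round below 0.14 rad) and (contact force between down2 and the fingers below 0.05 N and linear speed of down2 below 0.02 m/s)))), for 0.2 s.
3. The other open-up rail lies in the outer outlined place and is let go ((((y of up1 in the frame of board between -0.108 and -0.084 m and x of up1 in the frame of board between -0.018 and 0.018 m and z of up1 in the frame of board between 0.0095 and 0.0145 m and angle between up1's own z axis and vertical below 0.06 rad and angle between the x axis of up1 and the x axis of board, either way round below 0.14 rad) and (contact force between up1 and the fingers below 0.05 N and linear speed of up1 below 0.02 m/s)) or ((y of up2 in the frame of board between -0.108 and -0.084 m and x of up2 in the frame of board between -0.018 and 0.018 m and z of up2 in the frame of board between 0.0095 and 0.0145 m and angle between up2's own z axis and vertical below 0.06 rad and angle between the x axis of up2 and the x axis of board, either way round below 0.14 rad) and (contact force between up2 and the fingers below 0.05 N and linear speed of up2 below 0.02 m/s)))), for 0.2 s.
4. The other open-down rail bridges the gap between the middle and outer rails, fully down, and is let go ((((y of down1 in the frame of board between -0.06 and -0.036 m and x of down1 in the frame of board between -0.018 and 0.018 m and z of down1 in the frame of board between 0.0135 and 0.0185 m and angle between down1's own z axis and vertical below 0.06 rad and angle between the x axis of down1 and the x axis of board, either way round below 0.14 rad) and (contact force between down1 and the fingers below 0.05 N and linear speed of down1 below 0.02 m/s)) or ((y of down2 in the frame of board between -0.06 and -0.036 m and x of down2 in the frame of board between -0.018 and 0.018 m and z of down2 in the frame of board between 0.0135 and 0.0185 m and angle between down2's own z axis and vertical below 0.06 rad and angle between the x axis of down2 and the x axis of board, either way round below 0.14 rad) and (contact force between down2 and the fingers below 0.05 N and linear speed of down2 below 0.02 m/s)))), for 0.2 s.
At the end, for the whole second after the job is handed in: An open-up rail in each outline, an open-down rail over each gap (all within 12 mm across, 18 mm along), at seated height within 2.5 mm, level within 3.4 and square within 8 degrees, released and at rest ((((y of up1 in the frame of board between -0.012 and 0.012 m and x of up1 in the frame of board between -0.018 and 0.018 m and z of up1 in the frame of board between 0.0095 and 0.0145 m and angle between up1's own z axis and vertical below 0.06 rad and angle between the x axis of up1 and the x axis of board, either way round below 0.14 rad) and (contact force between up1 and the fingers below 0.05 N and linear speed of up1 below 0.02 m/s)) or ((y of up2 in the frame of board between -0.012 and 0.012 m and x of up2 in the frame of board between -0.018 and 0.018 m and z of up2 in the frame of board between 0.0095 and 0.0145 m and angle between up2's own z axis and vertical below 0.06 rad and angle between the x axis of up2 and the x axis of board, either way round below 0.14 rad) and (contact force between up2 and the fingers below 0.05 N and linear speed of up2 below 0.02 m/s))) and (((y of down1 in the frame of board between 0.036 and 0.06 m and x of down1 in the frame of board between -0.018 and 0.018 m and z of down1 in the frame of board between 0.0135 and 0.0185 m and angle between down1's own z axis and vertical below 0.06 rad and angle between the x axis of down1 and the x axis of board, either way round below 0.14 rad) and (contact force between down1 and the fingers below 0.05 N and linear speed of down1 below 0.02 m/s)) or ((y of down2 in the frame of board between 0.036 and 0.06 m and x of down2 in the frame of board between -0.018 and 0.018 m and z of down2 in the frame of board between 0.0135 and 0.0185 m and angle between down2's own z axis and vertical below 0.06 rad and angle between the x axis of down2 and the x axis of board, either way round below 0.14 rad) and (contact force between down2 and the fingers below 0.05 N and linear speed of down2 below 0.02 m/s))) and (((y of up1 in the frame of board between -0.108 and -0.084 m and x of up1 in the frame of board between -0.018 and 0.018 m and z of up1 in the frame of board between 0.0095 and 0.0145 m and angle between up1's own z axis and vertical below 0.06 rad and angle between the x axis of up1 and the x axis of board, either way round below 0.14 rad) and (contact force between up1 and the fingers below 0.05 N and linear speed of up1 below 0.02 m/s)) or ((y of up2 in the frame of board between -0.108 and -0.084 m and x of up2 in the frame of board between -0.018 and 0.018 m and z of up2 in the frame of board between 0.0095 and 0.0145 m and angle between up2's own z axis and vertical below 0.06 rad and angle between the x axis of up2 and the x axis of board, either way round below 0.14 rad) and (contact force between up2 and the fingers below 0.05 N and linear speed of up2 below 0.02 m/s))) and (((y of down1 in the frame of board between -0.06 and -0.036 m and x of down1 in the frame of board between -0.018 and 0.018 m and z of down1 in the frame of board between 0.0135 and 0.0185 m and angle between down1's own z axis and vertical below 0.06 rad and angle between the x axis of down1 and the x axis of board, either way round below 0.14 rad) and (contact force between down1 and the fingers below 0.05 N and linear speed of down1 below 0.02 m/s)) or ((y of down2 in the frame of board between -0.06 and -0.036 m and x of down2 in the frame of board between -0.018 and 0.018 m and z of down2 in the frame of board between 0.0135 and 0.0185 m and angle between down2's own z axis and vertical below 0.06 rad and angle between the x axis of down2 and the x axis of board, either way round below 0.14 rad) and (contact force between down2 and the fingers below 0.05 N and linear speed of down2 below 0.02 m/s)))); the robot touches nothing.
It fails at once if a rail was dropped (falling freely faster than 0.6 m/s, about 18 mm of fall) ((linear speed of up1 above 0.6 m/s and contact force between up1 and the fingers below 0.05 N) or (linear speed of up2 above 0.6 m/s and contact force between up2 and the fingers below 0.05 N) or (linear speed of down1 above 0.6 m/s and contact force between down1 and the fingers below 0.05 N) or (linear speed of down2 above 0.6 m/s and contact force between down2 and the fingers below 0.05 N)).
It fails at once if a bystander was moved by more than 25 mm (distance of any of filter, driver, canister, tape, floorhead, wrench, screwdriver from where it was at the start of the episode above 0.025 m).
It also fails if it takes over 72 s, if anything falls off the work surface, if the arm or the gripper's body presses on something with over 40 N, if the wrist force passes 120 N, or if a joint passes its speed limit or range.

## Working session

There is one attempt and no reset: what is moved stays moved. The work goes in short steps, Python scripts to look and compute and a shell command to move; the robot and the scene stay as the last step left them, time stands still between calls to the robot, and variables do not carry over. Pictures are saved under pics/ and viewed, and the job is handed in when it is done.

```bash
mkdir -p pics; ls
python3 - <<'E'
from station import *
import cv2,numpy as np
print(read_state())
for n in ["top","scene","wrist"]:
    p,d=read_camera(n); cv2.imwrite(f"pics/{n}0.png",p[:,:,::-1]); np.save(f"/tmp/{n}d.npy",d); np.save(f"/tmp/{n}p.npy",p)
    print(n,get_calibration(n))
E
```

```text
pics
{'clock': 0.0, 'joint_positions': array([ 9.82890136e-01,  2.21222708e-01,  1.52762648e+00,  3.41062308e-06,
        1.39469926e+00, -1.26078987e-01]), 'joint_velocities': array([-9.06042103e-04,  1.34550355e-03,  4.05878429e-04, -1.89020220e-04,
        4.27543744e-05, -1.39182178e-04]), 'joint_torque': array([ 4.09723634e-04, -4.94617724e+01, -3.87380326e+01,  6.98613259e-02,
        5.71585307e-02, -1.57935942e-04]), 'position': array([0.27812982, 0.55900263, 0.22143125]), 'tool_rot': array([ 2.28867155e-01,  9.73457174e-01, -9.15653471e-04, -3.43305831e-04]), 'wrist_force': array([0.40123556, 0.03704546, 0.02116888]), 'torque': array([-0.04804427,  0.00999803, -0.01430792]), 'opening': 1.0017712625539865}
top {'camera_matrix': array([[447.47374434,   0.        , 322.45879882],
       [  0.        , 447.47374434, 240.63257009],
       [  0.        ,   0.        ,   1.        ]]), 'k1': -0.034609542942970827, 'rvec': array([ 2.16246996, -2.19400493,  0.11247047]), 'tvec': array([-0.04921979,  0.49626458,  1.04842067])}
scene {'camera_matrix': array([[444.67579045,   0.        , 319.29867999],
       [  0.        , 444.67579045, 239.63485981],
       [  0.        ,   0.        ,   1.        ]]), 'k1': -0.10022378252920415, 'rvec': array([ 1.87671433,  1.493964  , -0.6399848 ]), 'tvec': array([-0.06019096, -0.2719846 ,  1.30384425])}
wrist {'camera_matrix': array([[381.78165924,   0.        , 322.38992427],
       [  0.        , 381.78165924, 240.53535084],
       [  0.        ,   0.        ,   1.        ]]), 'k1': -0.05599674943387065, 'T_tool_cam': array([[-3.27950326e-04, -9.65771564e-01, -2.59393869e-01,
         7.05913420e-02],
       [ 9.99999776e-01, -4.68102449e-04,  4.78537840e-04,
         1.44633202e-04],
       [-5.83581143e-04, -2.59393654e-01,  9.65771501e-01,
        -1.62091741e-01],
       [ 0.00000000e+00,  0.00000000e+00,  0.00000000e+00,
         1.00000000e+00]])}
```

View pics/top0.png

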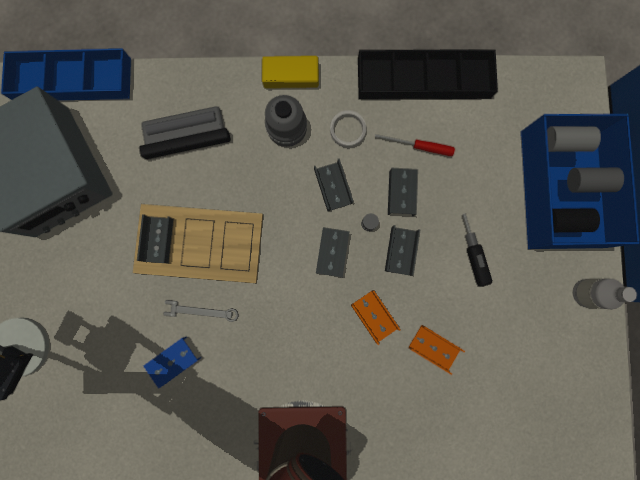

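View pics/scene0.png

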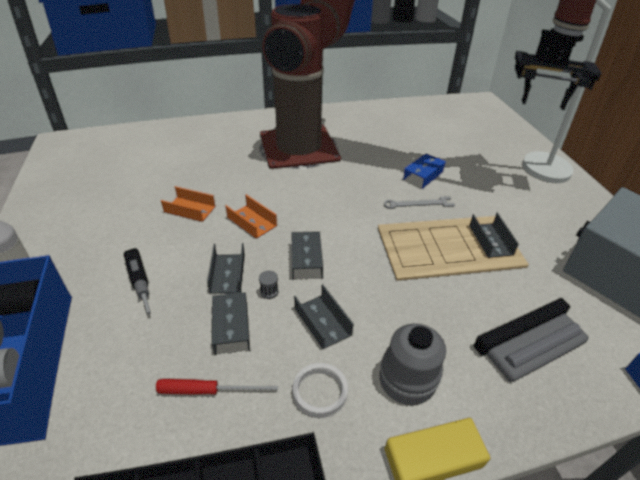

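```bash
cat > h.py <<'E'
import numpy as np,cv2
from station import *
from scipy.spatial.transform import Rotation as R
def rays(cal,uv,T=None):
    K=cal["camera_matrix"];k1=cal["k1"]
    x=cv2.undistortPoints(np.array(uv,float).reshape(-1,1,2),K,np.array([k1,0,0,0])).reshape(-1,2)
    d=np.c_[x,np.ones(len(x))]
    if T is None:
        Rm=cv2.Rodrigues(cal["rvec"])[0]; return -Rm.T@cal["tvec"], d@Rm
    return T[:3,3], d@T[:3,:3].T
def onplane(cal,uv,z,T=None):
    o,d=rays(cal,uv,T); return o+d*((z-o[2])/d[:,2])[:,None]
def cloud(cal,dep,T=None):
    h,w=dep.shape; v,u=np.mgrid[:h,:w]
    o,d=rays(cal,np.c_[u.ravel(),v.ravel()],T)
    return (o+d*dep.reshape(-1,1)).reshape(h,w,3)
def Tw(s,cal):
    T=np.eye(4);T[:3,:3]=R.from_quat(s["tool_rot"]).as_matrix();T[:3,3]=s["position"];return T@cal["T_tool_cam"]
E
python3 - <<'E'
from h import *
c=get_calibration("top");d=np.load("/tmp/topd.npy");p=np.load("/tmp/topp.npy")
P=cloud(c,d);Z=P[:,:,2]
print("bench z",np.median(Z[300:400,480:560]),Z[300:400,480:560].std(),"board",np.median(Z[225:265,190:210]))
for n,(u,v) in dict(u1=(333,186),d1=(403,192),d2=(333,252),u2=(402,251),fx=(156,240)).items():
    m=np.zeros(Z.shape,bool);m[v-34:v+35,max(0,u-26):u+27]=1
    if n=='fx': m=np.zeros(Z.shape,bool);m[210:270,134:180]=1
    for zt in ([.026,.030] if n!='fx' else [.038,.042]):
        q=P[m&(Z>zt)&(Z<.06)]
        r=cv2.minAreaRect(q[:,:2].astype(np.float32)*1000); print(n,zt,len(q),r,np.median(q[:,2]))
q=p[140:290,120:440,::-1];cv2.imwrite("pics/c0.png",cv2.resize(q,None,fx=2.5,fy=2.5,interpolation=cv2.INTER_CUBIC))
E
```

```text
bench z 0.0012516647296998418 0.06436174980744856 board 0.0130512629996411
u1 0.026 194 ((632.58447265625, -83.82073974609375), (109.4497299194336, 64.42758178710938), 16.456106185913086) 0.03663574866771191
u1 0.03 181 ((632.58447265625, -83.82073974609375), (109.4497299194336, 64.42758178710938), 16.456106185913086) 0.03685780266165817
d1 0.026 1254 ((597.3416137695312, -236.54061889648438), (93.7528076171875, 145.66192626953125), 85.68514251708984) 0.037458624798787254
d1 0.03 1240 ((597.3416137695312, -236.54061889648438), (93.7528076171875, 145.66192626953125), 85.68514251708984) 0.03748323242566487
d2 0.026 1260 ((468.03375244140625, -79.00152587890625), (63.98845291137695, 110.1455078125), 80.39696502685547) 0.03711754076932228
d2 0.03 1259 ((468.03375244140625, -79.00152587890625), (63.98845291137695, 110.1455078125), 80.39696502685547) 0.03711854857203245
u2 0.026 251 ((479.7569274902344, -226.65733337402344), (108.8111343383789, 119.50423431396484), 79.97432708740234) 0.036806773916649105
u2 0.03 225 ((479.7569274902344, -226.65733337402344), (108.8111343383789, 119.50423431396484), 79.97432708740234) 0.037240412050865146
fx 0.038 328 ((505.1907043457031, 340.887939453125), (67.01620483398438, 109.10238647460938), 84.726318359375) 0.047263661200555585
fx 0.042 262 ((505.2051086425781, 341.0439453125), (66.7027359008789, 109.10238647460938), 84.726318359375) 0.04803628110361702
```

View pics/c0.png

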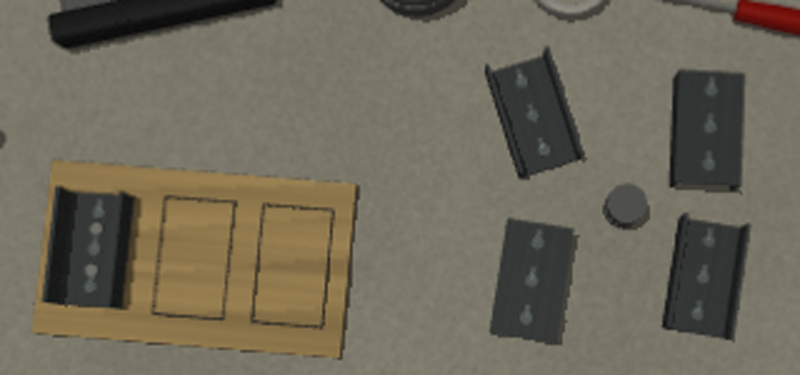

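Candidates, in top-camera pixels:
- **Open-up:** dark (333,186) and dark (402,251). Orange look-alikes at (375,316) and (435,348) are left alone, and the rail at (156,240) is screwed down.
- **Open-down:** dark (333,252) and dark (403,192). The blue look-alike at (172,362) is left alone.

The crop agrees: (333,186) and (402,251) show standing flanges on both sides. (333,252) and (403,192) show a flat top.

Run:
```python
from h import *
c=get_calibration("top");d=np.load("/tmp/topd.npy");p=np.load("/tmp/topp.npy")
P=cloud(c,d);Z=P[:,:,2]
def rect(q):
    b=cv2.boxPoints(cv2.minAreaRect(q.astype(np.float32)*1000)); ctr=b.mean(0); e=[b[1]-b[0],b[2]-b[1]]
    e.sort(key=np.linalg.norm); L=e[1]; a=np.degrees(np.arctan2(L[1],L[0])); a=(a+90)%180-90
    return ctr.round(1),round(float(a),2),[round(float(np.linalg.norm(x)),1) for x in e]
for n,(u,v) in dict(u1=(333,186),d1=(403,192),d2=(333,252),u2=(402,251)).items():
    m=((Z>.026)&(Z<.05)).astype(np.uint8);
    X=np.zeros_like(m);X[v-34:v+35,u-26:u+27]=1;cv2.circle(X,(370,222),13,0,-1)
    m*=X;k,l,st,_=cv2.connectedComponentsWithStats(m,connectivity=8);
    keep=np.isin(l,[i for i in range(1,k) if st[i,4]>30])
    if n in('d1','u2'): vv=np.arange(480)[:,None];keep&=(vv<221) if n=='d1' else (vv>222)
    q=P[keep]; print(n,len(q),rect(q[:,:2]))
m=np.zeros(Z.shape,bool);m[200:290,125:270]=1
q=P[m&(Z>.007)&(Z<.02)]
print("board",rect(q[:,:2]))
# wood color mask, ray at z=.012
hsv=cv2.cvtColor(p,cv2.COLOR_RGB2HSV);mm=((hsv[:,:,1]>90)&(hsv[:,:,0]<25)&m).astype(np.uint8)
cs,_=cv2.findContours(mm,cv2.RETR_EXTERNAL,cv2.CHAIN_APPROX_NONE);cc=max(cs,key=cv2.contourArea)
print("board colour",rect(onplane(c,cc.reshape(-1,2),.012)[:,:2]))
# outline: dark pixels inside
g=cv2.cvtColor(p,cv2.COLOR_RGB2GRAY)
print("fixed",rect(P[m&(Z>.042)&(Z<.06)][:,:2]))
```

```text
u1 194 (array([632.6, -83.8], dtype=float32), 16.46, [64.4, 109.4])
d1 1235 (array([ 613.1, -252.3], dtype=float32), -3.78, [64.8, 111.7])
d2 1260 (array([468., -79.], dtype=float32), -9.6, [64.0, 110.1])
u2 227 (array([ 470.7, -247.3], dtype=float32), -10.21, [65.2, 109.0])
board (array([495.9, 253.3], dtype=float32), 89.87, [193.6, 340.6])
board colour (array([495.4, 245.7], dtype=float32), 84.65, [169.2, 300.0])
fixed (array([505.2, 341. ], dtype=float32), -5.27, [66.7, 109.1])
```

```bash
cat > plan.py <<'E'
import sys
from h import *
# usage: plan.py x y z(mm) railyaw(deg): first turn, then shift in turned axes
a=list(map(float,sys.argv[1:5])); s=read_state()
Rc=R.from_quat(s["tool_rot"]); p=s["position"]*1000
best=None
for k in (90,-90):
    ya=np.radians(a[3]+k); y=np.array([np.cos(ya),np.sin(ya),0]); z=np.array([0,0,-1.]); x=np.cross(y,z)
    Rt=R.from_matrix(np.c_[x,y,z]); rv=(Rc.inv()*Rt).as_rotvec()
    if best is None or np.linalg.norm(rv)<np.linalg.norm(best[0]): best=(rv,Rt)
rv,Rt=best; d=np.array(a[:3])-p
print("t",round(s["clock"],2),"pos",p.round(1),"opening",(s["opening"]*87).round(1),"F",s["wrist_force"].round(1))
print("turn units",(rv/.15).round(2)," shift units after turn",(Rt.inv().apply(d)/20).round(2)," without turn",(Rc.inv().apply(d)/20).round(2))
E
python3 plan.py 632.6 -83.8 120 16.46
```

```text
Traceback (most recent call last):
  File "plan.py", line 12, in <module>
    print("t",round(s["clock"],2),"pos",p.round(1),"opening",(s["opening"]*87).round(1),"F",s["wrist_force"].round(1))
                                                             ^^^^^^^^^^^^^^^^^^^^^^^
AttributeError: 'float' object has no attribute 'round'
```

```bash
sed -i 's/(s\["opening"\]\*87).round(1)/round(s["opening"]*87,1)/' plan.py
python3 plan.py 632.6 -83.8 120 16.46
```

```text
t 0.15 pos [278.2 559.1 221.7] opening 86.9 F [ 0.2 -0.1  0.7]
turn units [-0.01 -0.01 -4.99]  shift units after turn [ -7.89 -35.85   5.08]  without turn [-30.19 -20.88   5.11]
```

```bash
python3 -m creep '87 -1 -1 0 0 0 -1;87 -1 -1 0 0 0 -1;87 -1 -1 0 0 0 -1;87 -1 -1 0 0 0 -1;87 -1 -1 0 0 0 -1' 30; python3 plan.py 632.6 -83.8 120 16.46
```

```text
clock: 0.78
position: [0.3595, 0.4464, 0.2223]
tool_rot: [-0.146, 0.989, -0.0, -0.0]
wrist_force: [0.4, 0.0, -0.4]
opening: 0.995
t 0.78 pos [359.5 446.4 222.3] opening 86.5 F [ 0.4  0.  -0.4]
turn units [-0.   -0.    0.04]  shift units after turn [ -5.58 -29.29   5.11]  without turn [ -5.41 -29.32   5.12]
```

```bash
for i in 1; do python3 -m creep '87 -0.2 -1 0 0 0 0;87 -0.2 -1 0 0 0 0;87 -0.2 -1 0 0 0 0;87 -0.2 -1 0 0 0 0;87 -0.2 -1 0 0 0 0'; done
python3 -m creep '87 -0.2 -1 0 0 0 0;87 -0.2 -1 0 0 0 0;87 -0.2 -1 0 0 0 0;87 -0.2 -1 0 0 0 0;87 -0.2 -1 0 0 0 0'
python3 -m creep '87 -0.2 -1 0 0 0 0;87 -0.2 -1 0 0 0 0;87 -0.2 -1 0 0 0 0;87 -0.2 -1 0 0 0 0;87 -0.2 -1 0 0 0 0'
python3 -m creep '87 -0.2 -1 0 0 0 0;87 -0.2 -1 0 0 0 0;87 -0.2 -1 0 0 0 0;87 -0.2 -1 0 0 0 0;87 -0.2 -1 0 0 0 0'
python3 -m creep '87 -0.2 -1 0.2 0 0 0;87 -0.2 -1 0.4 0 0 0;87 -0.2 -1 0.6 0 0 0;87 -0.2 -1 0.6 0 0 0;87 -0.2 -1 0.6 0 0 0'
python3 plan.py 632.6 -83.8 120 16.46
```

```text
clock: 1.4
position: [0.4072, 0.356, 0.2226]
tool_rot: [-0.143, 0.99, -0.0, 0.0]
wrist_force: [-0.2, 0.6, -0.3]
opening: 0.999
clock: 2.02
position: [0.4548, 0.2657, 0.2226]
tool_rot: [-0.143, 0.99, 0.0, 0.0]
wrist_force: [-0.7, -0.4, -0.4]
opening: 1.003
clock: 2.65
position: [0.5023, 0.1755, 0.2226]
tool_rot: [-0.143, 0.99, 0.0, 0.0]
wrist_force: [-0.6, 0.2, 0.2]
opening: 1.0
clock: 3.28
position: [0.5502, 0.0853, 0.2225]
tool_rot: [-0.144, 0.99, 0.0, 0.0]
wrist_force: [0.5, 0.8, -1.2]
opening: 0.998
clock: 3.9
position: [0.5975, -0.0048, 0.1732]
tool_rot: [-0.144, 0.99, 0.0, -0.0]
wrist_force: [0.1, 0.2, 0.4]
opening: 0.995
t 3.9 pos [597.5  -4.8 173.2] opening 86.6 F [0.1 0.2 0.4]
turn units [ 0.   -0.01  0.01]  shift units after turn [-0.56 -4.29  2.66]  without turn [-0.56 -4.29  2.66]
```

```bash
python3 -m creep '87 -0.1 -0.9 0.6 0 0 0;87 -0.1 -0.9 0.6 0 0 0;87 -0.1 -0.9 0.6 0 0 0;87 -0.1 -0.9 0.6 0 0 0;87 -0.16 -0.69 0.3 0 0 0'
python3 plan.py 632.6 -83.8 5 16.46
python3 - <<'E'
from h import *
s=read_state();p,d=read_camera("wrist");cv2.imwrite("pics/w1.png",p[:,:,::-1])
np.savez("/tmp/w1.npz",p=p,d=d,pos=s["position"],q=s["tool_rot"])
c=get_calibration("wrist");T=Tw(s,c);P=cloud(c,d,T);Z=P[:,:,2]
print(np.median(Z[d>0]))
E
```

```text
clock: 4.53
position: [0.6323, -0.0838, 0.1194]
tool_rot: [-0.143, 0.99, 0.0, -0.001]
wrist_force: [1.2, 0.3, 0.4]
opening: 1.001
t 4.53 pos [632.3 -83.8 119.4] opening 87.1 F [1.2 0.3 0.4]
turn units [ 0.   -0.01  0.  ]  shift units after turn [-0.01 -0.    5.72]  without turn [-0.02 -0.01  5.72]
0.009464394003191462
```

View pics/w1.png

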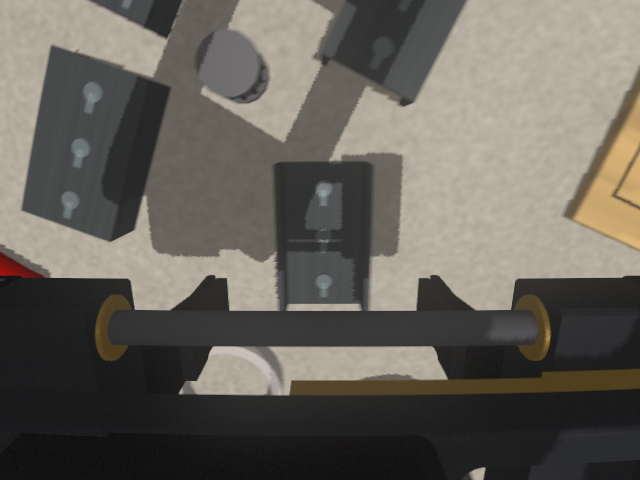

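The wrist view shows the open-up rail at x≈275–372, centred between the finger tips at 228 and 418, and square to them. Next I descend.

```bash
python3 -m creep '87 0 0 1 0 0 0;87 0 0 1 0 0 0;87 0 0 1 0 0 0;87 0 0 1 0 0 0;87 0 0 1 0 0 0' 30
python3 -m creep '87 0 0 0.6 0 0 0;60 0 0 0 0 0 0;60 0 0 0 0 0 0;60 0 0 0 0 0 0;60 0 0 0 0 0 0' 30
python3 plan.py 632.6 -83.8 90 -5.35
```

```text
clock: 5.2
position: [0.6321, -0.0825, 0.0189]
tool_rot: [-0.144, 0.99, 0.0, -0.0]
wrist_force: [0.3, 0.4, -0.3]
opening: 1.001
clock: 5.82
position: [0.633, -0.0825, 0.0096]
tool_rot: [-0.144, 0.99, -0.0, 0.001]
wrist_force: [-0.7, 1.4, 3.5]
opening: 0.738
t 5.83 pos [633.  -82.5   9.6] opening 64.2 F [-0.7  1.4  3.5]
turn units [0.   0.01 2.54]  shift units after turn [ 0.02 -0.07 -4.02]  without turn [ 0.03 -0.06 -4.02]
```

```bash
python3 -m creep '60 0 0 -0.3 0 0 0;60 0 0 -0.7 0 0 0;60 0 0 -1 0 0 0;60 0 0 -1 0 0 1;60 0 0 -1 0 0 1' 
python3 plan.py 495.4 245.7 75 -5.35
```

```text
clock: 6.45
position: [0.6327, -0.083, 0.0908]
tool_rot: [0.008, 1.0, -0.0, 0.001]
wrist_force: [-0.1, -0.2, -4.4]
opening: 0.737
t 6.45 pos [632.7 -83.   90.8] opening 64.1 F [-0.1 -0.2 -4.4]
turn units [-0.    0.01  0.51]  shift units after turn [ 8.37 15.72  0.79]  without turn [ 7.14 16.32  0.77]
```

```bash
python3 -m creep '60 0.3 0.7 0 0 0 0.5;60 0.5 1 0 0 0 0;60 0.5 1 0 0 0 0;60 0.5 1 0 0 0 0;60 0.5 1 0 0 0 0' 
python3 -m creep '60 0.5 1 0 0 0 0;60 0.5 1 0 0 0 0;60 0.5 1 0 0 0 0;60 0.5 1 0 0 0 0;60 0.5 1 0 0 0 0' 
python3 plan.py 495.4 245.7 75 -5.35
```

```text
clock: 7.08
position: [0.5927, 0.0162, 0.0884]
tool_rot: [0.043, 0.999, 0.0, -0.0]
wrist_force: [0.5, 0.1, -3.9]
opening: 0.732
clock: 7.7
position: [0.5519, 0.1198, 0.0886]
tool_rot: [0.043, 0.999, 0.0, 0.0]
wrist_force: [-0.4, -0.4, -4.4]
opening: 0.737
t 7.7 pos [551.9 119.8  88.6] opening 64.1 F [-0.4 -0.4 -4.4]
turn units [0.   0.   0.04]  shift units after turn [3.4  6.   0.68]  without turn [3.36 6.03 0.68]
```

```bash
python3 -m creep '60 0.57 1 0 0 0 0;60 0.57 1 0 0 0 0;60 0.57 1 0 0 0 0;60 0.57 1 0 0 0 0;60 0.57 1 0.3 0 0 0' 
python3 -m creep '60 0.5 0.9 0.3 0 0 0.04;60 0 0.1 0 0 0 0'
python3 plan.py 495.4 245.7 23 -5.35
python3 - <<'E'
from h import *
s=read_state();p,d=read_camera("wrist");cv2.imwrite("pics/w2.png",p[:,:,::-1])
E
```

```text
clock: 8.32
position: [0.5042, 0.2245, 0.0831]
tool_rot: [0.043, 0.999, 0.0, 0.001]
wrist_force: [0.7, 0.4, -5.3]
opening: 0.734
clock: 8.57
position: [0.4946, 0.2452, 0.076]
tool_rot: [0.045, 0.999, -0.0, -0.001]
wrist_force: [-0.1, -0.4, -4.7]
opening: 0.733
t 8.57 pos [494.6 245.2  76. ] opening 63.8 F [-0.1 -0.4 -4.7]
turn units [-0.   -0.01  0.02]  shift units after turn [-0.04  0.03  2.65]  without turn [-0.04  0.03  2.65]
```

View pics/w2.png

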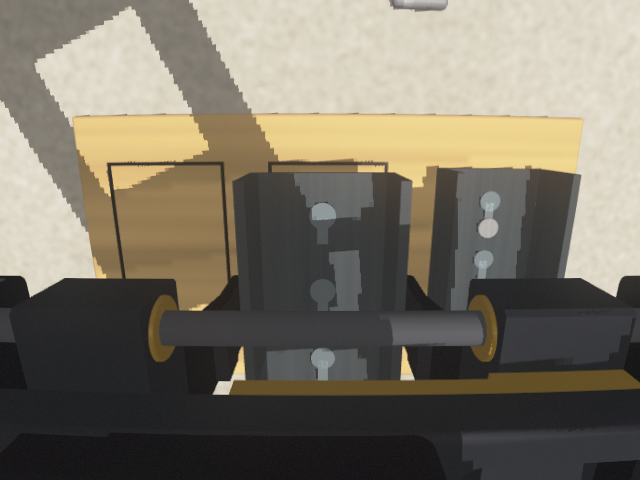

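The rail is above the middle outline and square to it, with the outline top at px (270–387,165) and the fixed rail on the right. Lowering it now.

```bash
python3 -m creep '60 0 0 1 0 0 0;60 0 0 0.9 0 0 0;60 0 0 0.5 0 0 0;60 0 0 0.2 0 0 0;60 0 0 0.07 0 0 0' 
python3 plan.py 495.4 245.7 21 -5.35
```

```text
clock: 9.25
position: [0.4963, 0.2437, 0.0231]
tool_rot: [0.047, 0.999, -0.0, 0.0]
wrist_force: [-0.7, 0.4, -3.9]
opening: 0.731
t 9.25 pos [496.3 243.7  23.1] opening 63.6 F [-0.7  0.4 -3.9]
turn units [-0.  0.  0.]  shift units after turn [0.06 0.09 0.11]  without turn [0.05 0.09 0.11]
```

```bash
python3 -m creep '60 0.05 0.09 0 0 0 0;60 0 0 0.08 0 0 0;60 0 0 0.05 0 0 0;60 0 0 0 0 0 0' 
python3 plan.py 495.4 245.7 21 -5.35
```

```text
clock: 9.75
position: [0.4957, 0.246, 0.0216]
tool_rot: [0.046, 0.999, 0.0, 0.0]
wrist_force: [-3.9, -0.6, 5.9]
opening: 0.734
t 9.75 pos [495.7 246.   21.6] opening 63.9 F [-3.9 -0.6  5.9]
turn units [0.   0.01 0.01]  shift units after turn [ 0.01 -0.02  0.03]  without turn [ 0.01 -0.02  0.03]
```

```bash
python3 -m creep '76 0 0 0 0 0 0;76 0 0 0 0 0 0;76 0 0 -0.5 0 0 0;76 0 0 -1 0 0 0;76 0 0 -1 0 0 0' 
python3 -m creep '87 0 0 -1 0 0 0;87 0 0 -0.5 0 0 0.2'
python3 plan.py 468 -79 90 -9.6
python3 - <<'E'
from h import *
s=read_state();p,d=read_camera("wrist");cv2.imwrite("pics/w3.png",p[:,:,::-1])
E
```

```text
clock: 10.38
position: [0.4955, 0.2457, 0.0716]
tool_rot: [0.046, 0.999, 0.0, 0.0]
wrist_force: [-0.5, 0.7, 0.0]
opening: 0.874
clock: 10.62
position: [0.4963, 0.246, 0.1024]
tool_rot: [0.062, 0.998, 0.0, 0.001]
wrist_force: [0.5, 0.6, -0.3]
opening: 0.976
t 10.62 pos [496.3 246.  102.4] opening 84.9 F [ 0.5  0.6 -0.3]
turn units [0.01 0.02 0.29]  shift units after turn [ -1.32 -16.26   0.62]  without turn [ -0.61 -16.3    0.6 ]
```

View pics/w3.png

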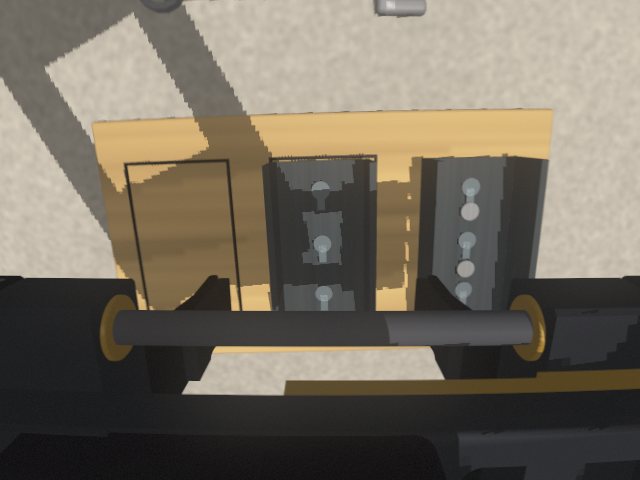

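The middle rail lies in its outline at px (265–377,158) and has been let go. Next is the open-down rail at (468,-79).

```bash
python3 -m creep '87 0 -1 0 0 0 0.3;87 -0.1 -1 0 0 0 0;87 -0.1 -1 0 0 0 0;87 -0.1 -1 0 0 0 0;87 -0.1 -1 0 0 0 0' 
python3 -m creep '87 -0.1 -1 0 0 0 0;87 -0.1 -1 0 0 0 0;87 -0.1 -1 0 0 0 0;87 -0.1 -1 0 0 0 0;87 -0.1 -1 0 0 0 0' 
python3 -m creep '87 -0.1 -1 0 0 0 0;87 -0.1 -1 0 0 0 0;87 -0.1 -1 0 0 0 0;87 -0.1 -1 0 0 0 0;87 0 -1 0 0 0 0' 
python3 plan.py 468 -79 90 -9.6
```

```text
clock: 11.3
position: [0.4869, 0.1437, 0.1001]
tool_rot: [0.084, 0.996, -0.0, -0.0]
wrist_force: [0.1, -0.6, -1.2]
opening: 0.996
clock: 11.92
position: [0.4797, 0.0436, 0.1001]
tool_rot: [0.084, 0.996, -0.0, -0.0]
wrist_force: [-0.4, 0.2, -0.2]
opening: 1.002
clock: 12.55
position: [0.4708, -0.0562, 0.1001]
tool_rot: [0.084, 0.996, -0.0, -0.0]
wrist_force: [-0.3, 0.2, -0.1]
opening: 0.998
t 12.55 pos [470.8 -56.2 100.1] opening 86.8 F [-0.3  0.2 -0.1]
turn units [-0.   -0.   -0.01]  shift units after turn [-0.05 -1.15  0.51]  without turn [-0.05 -1.15  0.51]
```

```bash
python3 -m creep '87 -0.05 -0.7 0 0 0 0;87 0 -0.4 0.3 0 0 0;87 0 -0.05 0.7 0 0 0;87 0 0 1 0 0 0;87 0 0 1 0 0 0' 
python3 plan.py 468 -79 10 -9.6
python3 - <<'E'
from h import *
s=read_state();p,d=read_camera("wrist");cv2.imwrite("pics/w4.png",p[:,:,::-1])
E
```

```text
clock: 13.18
position: [0.4683, -0.0767, 0.0389]
tool_rot: [0.084, 0.997, 0.0, -0.0]
wrist_force: [0.9, 0.2, -0.6]
opening: 1.0
t 13.18 pos [468.3 -76.7  38.9] opening 87.0 F [ 0.9  0.2 -0.6]
turn units [ 0.   -0.01  0.  ]  shift units after turn [-0.   -0.12  1.44]  without turn [-0.01 -0.12  1.44]
```

View pics/w4.png

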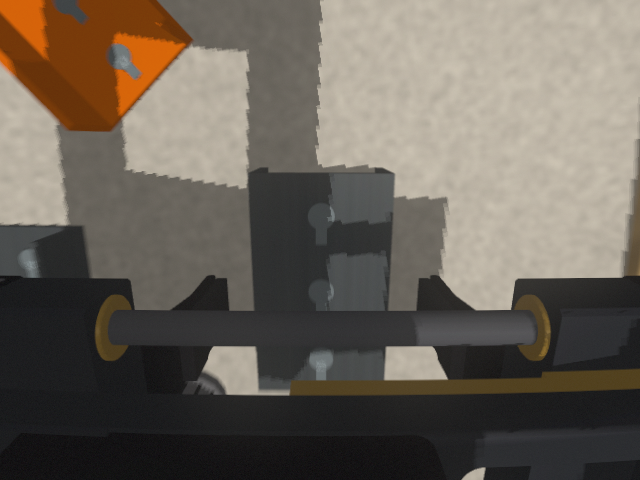

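The dark open-down rail, at px 250–393, is centred between the fingers. Next I finish the descent and grip.

```bash
python3 -m creep '87 0 -0.12 0.9 0 0 0;87 0 0 0.55 0 0 0;60 0 0 0 0 0 0;60 0 0 0 0 0 0;60 0 0 0 0 0 0' 30
python3 -m creep '60 0 0 0 0 0 0;60 0 0 -0.3 0 0 0;60 0 0 -0.7 0 0 0;60 0 0 -1 0 0 0;60 0 0 -1 0 0 -0.5' 30
python3 plan.py 499.9 293.5 100 -5.35
```

```text
clock: 13.85
position: [0.4691, -0.0797, 0.0122]
tool_rot: [0.084, 0.996, 0.0, 0.001]
wrist_force: [0.3, 2.4, 0.2]
opening: 0.751
clock: 14.48
position: [0.4682, -0.0799, 0.0726]
tool_rot: [0.046, 0.999, -0.0, -0.0]
wrist_force: [-1.1, -0.1, -4.0]
opening: 0.733
t 14.47 pos [468.2 -79.9  72.6] opening 63.8 F [-1.1 -0.1 -4. ]
turn units [-0.   -0.    0.01]  shift units after turn [ 0.16 18.74 -1.37]  without turn [ 0.12 18.74 -1.37]
```

```bash
python3 -m creep '60 0 0.8 -0.8 0 0 0;60 0 1 -0.6 0 0 0;60 0 1 0 0 0 0;60 0 1 0 0 0 0;60 0 1 0 0 0 0' 
python3 -m creep '60 0 1 0 0 0 0;60 0 1 0 0 0 0;60 0 1 0 0 0 0;60 0 1 0 0 0 0;60 0 1 0 0 0 0' 
python3 -m creep '60 0 1 0 0 0 0;60 0 1 0 0 0 0;60 0 1 0 0 0 0;60 0 1 0 0 0 0;60 0 1 0 0 0 0' 
python3 plan.py 499.9 293.5 80 -5.35
```

```text
clock: 15.1
position: [0.477, 0.0173, 0.1]
tool_rot: [0.047, 0.999, 0.0, -0.0]
wrist_force: [0.1, 0.3, -3.7]
opening: 0.734
clock: 15.72
position: [0.4861, 0.1168, 0.0999]
tool_rot: [0.047, 0.999, 0.0, -0.0]
wrist_force: [-0.1, -0.1, -5.1]
opening: 0.736
clock: 16.35
position: [0.4957, 0.2163, 0.0997]
tool_rot: [0.047, 0.999, 0.0, -0.0]
wrist_force: [0.8, -0.9, -5.8]
opening: 0.732
t 16.35 pos [495.7 216.3  99.7] opening 63.7 F [ 0.8 -0.9 -5.8]
turn units [ 0. -0.  0.]  shift units after turn [0.15 3.86 0.98]  without turn [0.15 3.86 0.98]
```

```bash
python3 -m creep '60 0.1 1 0 0 0 0;60 0.05 1 0 0 0 0;60 0 1 0.3 0 0 0;60 0 0.8 0.4 0 0 0;60 0 0.06 0.2 0 0 0' 
python3 plan.py 499.9 293.5 28 -5.35
python3 - <<'E'
from h import *
s=read_state();p,d=read_camera("wrist");cv2.imwrite("pics/w5.png",p[:,:,::-1])
p,d=read_camera("scene");cv2.imwrite("pics/s5.png",cv2.resize(p[180:300,340:560,::-1],None,fx=3,fy=3))
E
```

```text
clock: 16.98
position: [0.4995, 0.293, 0.0803]
tool_rot: [0.046, 0.999, -0.0, -0.001]
wrist_force: [0.4, -0.3, -4.7]
opening: 0.735
t 16.98 pos [499.5 293.   80.3] opening 64.0 F [ 0.4 -0.3 -4.7]
turn units [-0.   -0.01  0.01]  shift units after turn [-0.02  0.03  2.61]  without turn [-0.02  0.03  2.61]
```

View pics/w5.png

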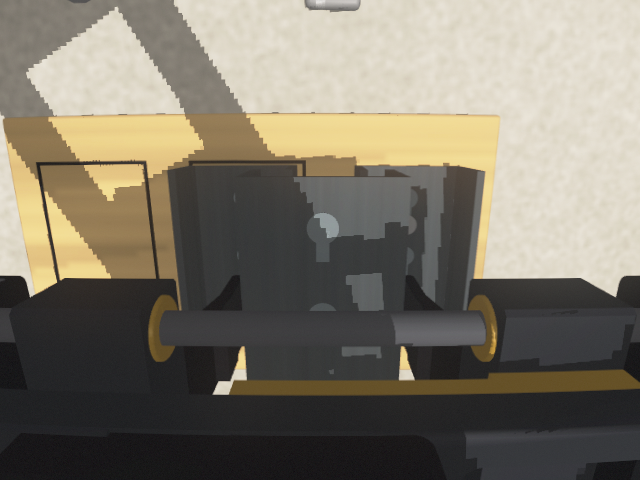

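View pics/s5.png

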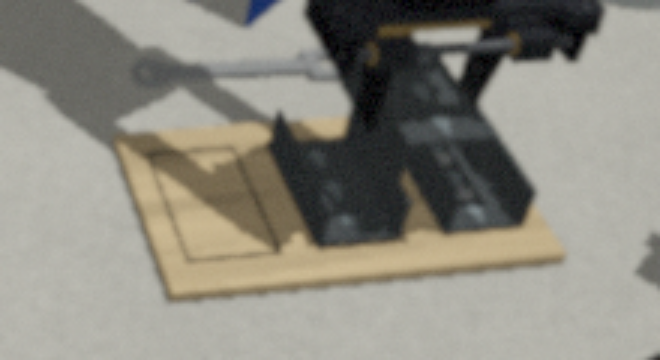

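The held rail, px 236–411, is centred between the neighbours' outer edges at 168 and 485. Lowering it now.

```bash
python3 -m creep '60 0 0.05 0.8 0 0 0;60 0 0 0.8 0 0 0;60 0 0 0.5 0 0 0;60 0 0 0.2 0 0 0;60 0 0 0 0 0 0' 
python3 plan.py 499.9 293.5 27 -5.35
```

```text
clock: 17.7
position: [0.5, 0.2929, 0.0352]
tool_rot: [0.046, 0.999, -0.0, -0.0]
wrist_force: [0.3, 0.1, -3.5]
opening: 0.734
t 17.7 pos [500.  292.9  35.2] opening 63.8 F [ 0.3  0.1 -3.5]
turn units [-0. -0.  0.]  shift units after turn [0.01 0.03 0.41]  without turn [0.01 0.03 0.41]
```

```bash
python3 -m creep '60 0 0.02 0.2 0 0 0;60 0 0 0.12 0 0 0;60 0 0 0.08 0 0 0;60 0 0 0 0 0 0' 
python3 plan.py 499.9 293.5 27 -5.35
```

```text
clock: 18.2
position: [0.5003, 0.2936, 0.0282]
tool_rot: [0.046, 0.999, 0.0, 0.0]
wrist_force: [-2.6, -1.9, 2.8]
opening: 0.732
t 18.2 pos [500.3 293.6  28.2] opening 63.7 F [-2.6 -1.9  2.8]
turn units [0. 0. 0.]  shift units after turn [ 0.02 -0.01  0.06]  without turn [ 0.02 -0.01  0.06]
```

```bash
python3 -m creep '74 0 0 0.02 0 0 0;74 0 0 0 0 0 0;74 0 0 -0.5 0 0 0;74 0 0 -1 0 0 0;74 0 0 -1 0 0 0' 
python3 -m creep '87 0 0 -1 0 0 0;87 0 -0.5 -0.5 0 0 0.3'
python3 plan.py 470.7 -247.3 110 -10.2
python3 - <<'E'
from h import *
s=read_state();p,d=read_camera("wrist");cv2.imwrite("pics/w6.png",p[:,:,::-1])
p,d=read_camera("scene");cv2.imwrite("pics/s6.png",cv2.resize(p[180:300,340:560,::-1],None,fx=3,fy=3))
E
```

```text
clock: 18.82
position: [0.5007, 0.2937, 0.0792]
tool_rot: [0.046, 0.999, 0.0, 0.001]
wrist_force: [0.2, 0.0, -0.1]
opening: 0.85
clock: 19.08
position: [0.5003, 0.2841, 0.1098]
tool_rot: [0.07, 0.998, 0.001, 0.002]
wrist_force: [-0.2, -0.6, 0.1]
opening: 0.97
t 19.07 pos [500.3 284.1 109.8] opening 84.4 F [-0.2 -0.6  0.1]
turn units [0.01 0.02 0.26]  shift units after turn [-3.250e+00 -2.641e+01 -1.000e-02]  without turn [ -2.22 -26.52  -0.05]
```

View pics/w6.png

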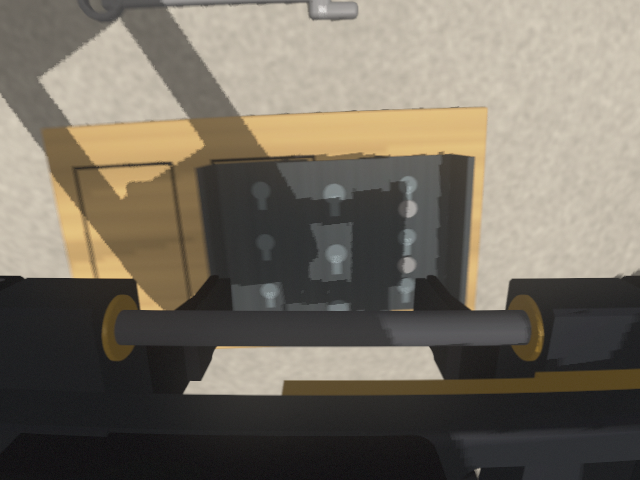

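View pics/s6.png

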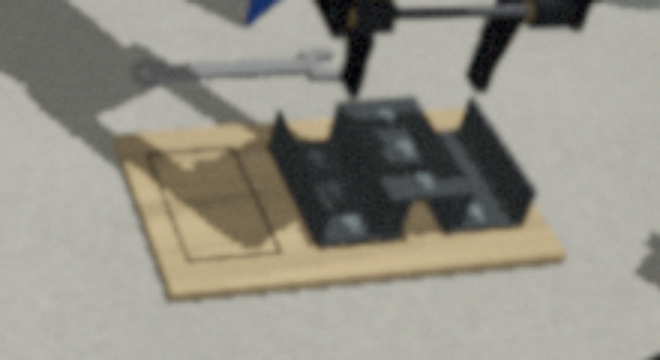

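The bridge sits down level across gap 1, with its web near px (420,130) in the scene crop. Next is up2 at (471,-247).

```bash
python3 -m creep '87 0 -1 0 0 0 0.26;87 -0.14 -1 0 0 0 0;87 -0.14 -1 0 0 0 0;87 -0.14 -1 0 0 0 0;87 -0.14 -1 0 0 0 0' 
python3 -m creep '87 -0.14 -1 0 0 0 0;87 -0.14 -1 0 0 0 0;87 -0.14 -1 0 0 0 0;87 -0.14 -1 0 0 0 0;87 -0.14 -1 0 0 0 0' 
python3 -m creep '87 -0.14 -1 0 0 0 0;87 -0.14 -1 0 0 0 0;87 -0.14 -1 0 0 0 0;87 -0.14 -1 0 0 0 0;87 -0.14 -1 0 0 0 0' 
python3 -m creep '87 -0.14 -1 0 0 0 0;87 -0.14 -1 0 0 0 0;87 -0.14 -1 0 0 0 0;87 -0.14 -1 0 0 0 0;87 -0.14 -1 0 0 0 0' 
python3 -m creep '87 -0.14 -1 0 0 0 0;87 -0.14 -1 0 0 0 0;87 -0.14 -1 0 0 0 0;87 -0.14 -1 0 0 0 0;87 -0.14 -1 0 0 0 0' 
python3 plan.py 470.7 -247.3 90 -10.2
```

```text
clock: 19.8
position: [0.4934, 0.1814, 0.107]
tool_rot: [0.088, 0.996, -0.0, -0.0]
wrist_force: [-0.2, -0.2, -1.0]
opening: 0.997
clock: 20.42
position: [0.4895, 0.0806, 0.1072]
tool_rot: [0.088, 0.996, -0.0, 0.0]
wrist_force: [-0.6, -0.6, 0.3]
opening: 0.998
clock: 21.05
position: [0.4855, -0.0202, 0.1072]
tool_rot: [0.088, 0.996, 0.0, 0.0]
wrist_force: [1.0, -0.2, -0.9]
opening: 1.0
clock: 21.68
position: [0.4816, -0.1211, 0.1072]
tool_rot: [0.088, 0.996, -0.0, 0.0]
wrist_force: [0.1, 0.2, -0.1]
opening: 1.0
clock: 22.3
position: [0.4782, -0.222, 0.1072]
tool_rot: [0.088, 0.996, -0.0, 0.0]
wrist_force: [0.4, -0.7, -0.1]
opening: 1.005
t 22.3 pos [ 478.2 -222.   107.2] opening 87.4 F [ 0.4 -0.7 -0.1]
turn units [0.   0.   0.01]  shift units after turn [ 0.14 -1.31  0.86]  without turn [ 0.14 -1.31  0.86]
```

```bash
python3 -m creep '87 0.14 -0.9 0 0 0 0;87 0 -0.43 0.2 0 0 0;87 0 0 0.5 0 0 0;87 0 0 0.2 0 0 0' 
python3 plan.py 470.7 -247.3 10 -10.2
python3 - <<'E'
from h import *
s=read_state();p,d=read_camera("wrist");cv2.imwrite("pics/w7.png",p[:,:,::-1])
E
```

```text
clock: 22.8
position: [0.4701, -0.2454, 0.0878]
tool_rot: [0.088, 0.996, 0.001, -0.001]
wrist_force: [0.4, 0.4, -0.3]
opening: 1.001
t 22.8 pos [ 470.1 -245.4   87.8] opening 87.1 F [ 0.4  0.4 -0.3]
turn units [ 0.01 -0.01  0.01]  shift units after turn [-0.05 -0.09  3.89]  without turn [-0.05 -0.09  3.89]
```

View pics/w7.png

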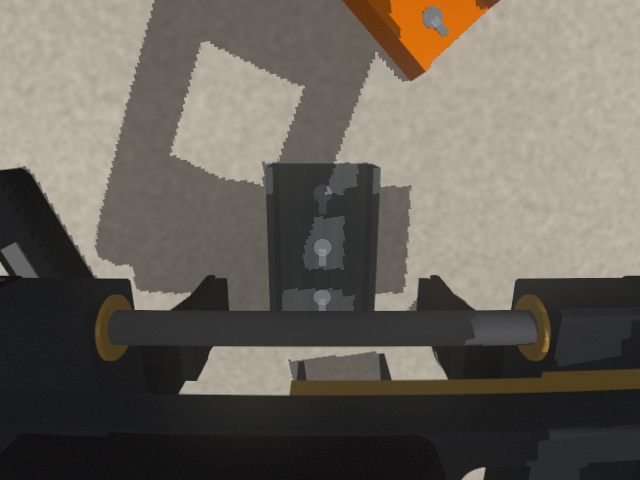

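The dark open-up rail, px 266–380, is centred between the fingers, so I grip here.

```bash
python3 -m creep '87 -0.05 -0.06 1 0 0 0;87 0 0 1 0 0 0;87 0 0 1 0 0 0;87 0 0 0.6 0 0 0;87 0 0 0.25 0 0 0' 30
python3 -m creep '60 0 0 0 0 0 0;60 0 0 0 0 0 0;60 0 0 0 0 0 0;60 0 0 0 0 0 0' 30
python3 plan.py 486.4 150.1 90 -5.35
```

```text
clock: 23.48
position: [0.4713, -0.2471, 0.0115]
tool_rot: [0.088, 0.996, 0.0, -0.0]
wrist_force: [-0.6, -0.1, 1.3]
opening: 1.005
clock: 23.98
position: [0.4721, -0.2474, 0.0128]
tool_rot: [0.088, 0.996, 0.0, 0.0]
wrist_force: [-0.0, 4.5, 4.3]
opening: 0.735
t 23.98 pos [ 472.1 -247.4   12.8] opening 64.0 F [-0.   4.5  4.3]
turn units [ 0.    0.01 -0.56]  shift units after turn [ 1.14 19.85 -3.86]  without turn [ 2.79 19.69 -3.85]
```

```bash
python3 -m creep '60 0 0 -0.3 0 0 0;60 0 0 -0.7 0 0 0;60 0 0 -1 0 0 0;60 0 0 -1 0 0 -0.56;60 0 0.8 -0.9 0 0 0' 
python3 -m creep '60 0.05 1 0 0 0 0;60 0.05 1 0 0 0 0;60 0.05 1 0 0 0 0;60 0.05 1 0 0 0 0;60 0.05 1 0 0 0 0' 
python3 -m creep '60 0.05 1 0 0 0 0;60 0.05 1 0 0 0 0;60 0.05 1 0 0 0 0;60 0.05 1 0 0 0 0;60 0.05 1 0 0 0 0' 
python3 -m creep '60 0.05 1 0 0 0 0;60 0.05 1 0 0 0 0;60 0.05 1 0 0 0 0;60 0.05 1 0 0 0 0;60 0.05 1 0 0 0 0' 
python3 plan.py 486.4 150.1 80 -5.35
```

```text
clock: 24.6
position: [0.4731, -0.2327, 0.0917]
tool_rot: [0.047, 0.999, -0.001, 0.0]
wrist_force: [0.8, -0.4, -3.8]
opening: 0.732
clock: 25.22
position: [0.4772, -0.1301, 0.0898]
tool_rot: [0.046, 0.999, 0.0, -0.0]
wrist_force: [0.1, 0.3, -4.8]
opening: 0.733
clock: 25.85
position: [0.4815, -0.0302, 0.0901]
tool_rot: [0.046, 0.999, 0.0, -0.0]
wrist_force: [-0.9, 0.3, -3.5]
opening: 0.733
clock: 26.48
position: [0.4856, 0.0697, 0.09]
tool_rot: [0.046, 0.999, -0.0, -0.0]
wrist_force: [0.0, 0.1, -4.2]
opening: 0.729
t 26.48 pos [485.6  69.7  90. ] opening 63.4 F [ 0.   0.1 -4.2]
turn units [-0.   -0.    0.01]  shift units after turn [0.34 4.   0.5 ]  without turn [0.33 4.   0.5 ]
```

```bash
python3 -m creep '60 0.1 1 0 0 0 0;60 0.1 1 0 0 0 0;60 0.1 1 0.1 0 0 0;60 0.04 0.9 0.2 0 0 0;60 0 0.13 0.2 0 0 0' 
python3 plan.py 486.4 150.1 25 -5.35
python3 - <<'E'
from h import *
s=read_state();p,d=read_camera("wrist");cv2.imwrite("pics/w8.png",p[:,:,::-1])
E
```

```text
clock: 27.1
position: [0.4864, 0.1506, 0.0798]
tool_rot: [0.045, 0.999, 0.0, -0.0]
wrist_force: [-0.2, -0.6, -3.6]
opening: 0.729
t 27.1 pos [486.4 150.6  79.8] opening 63.4 F [-0.2 -0.6 -3.6]
turn units [ 0.   -0.    0.02]  shift units after turn [-0.   -0.02  2.74]  without turn [-0.   -0.02  2.74]
```

View pics/w8.png

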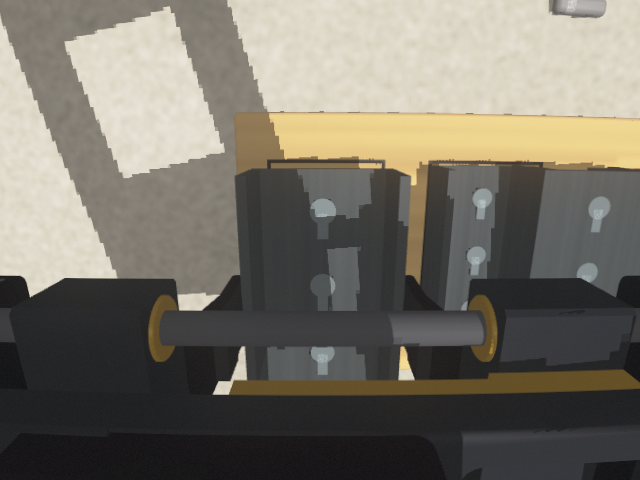

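The rail, px 236–411, is over the outer outline at 268–385. Lowering it.

```bash
python3 -m creep '60 0 0.03 1 0 0 0;60 0 0.04 0.9 0 0 0;60 0 0 0.4 0 0 0;60 0 0 0.2 0 0 0;60 0 0 0 0 0 0' 
python3 plan.py 486.4 150.1 24 -5.35
```

```text
clock: 27.78
position: [0.4869, 0.1505, 0.0302]
tool_rot: [0.046, 0.999, -0.0, -0.0]
wrist_force: [1.2, 0.6, -4.8]
opening: 0.731
t 27.77 pos [486.9 150.5  30.2] opening 63.6 F [ 1.2  0.6 -4.8]
turn units [-0. -0.  0.]  shift units after turn [ 0.02 -0.02  0.31]  without turn [ 0.02 -0.02  0.31]
```

```bash
python3 -m creep '60 0 0 0.15 0 0 0;60 0 0 0.1 0 0 0;60 0 0 0.05 0 0 0;60 0 0 0.04 0 0 0;60 0 0 0 0 0 0' 
python3 plan.py 486.4 150.1 24 -5.35
```

```text
clock: 28.4
position: [0.4869, 0.1506, 0.0248]
tool_rot: [0.046, 0.999, -0.0, -0.0]
wrist_force: [-7.1, -1.9, 9.8]
opening: 0.73
t 28.4 pos [486.9 150.6  24.8] opening 63.5 F [-7.1 -1.9  9.8]
turn units [-0. -0.  0.]  shift units after turn [ 0.02 -0.03  0.04]  without turn [ 0.02 -0.03  0.04]
```

```bash
python3 -m creep '74 0 0 0 0 0 0;74 0 0 0 0 0 0;74 0 0 -0.5 0 0 0;74 0 0 -1 0 0 0;74 0 0 -1 0 0 0' 
python3 -m creep '87 0 0 -1 0 0 0;87 0 -0.5 -0.5 0 0 0'
python3 plan.py 613.1 -252.3 110 -3.78
python3 - <<'E'
from h import *
s=read_state();p,d=read_camera("wrist");cv2.imwrite("pics/w9.png",p[:,:,::-1])
E
```

```text
clock: 29.02
position: [0.4869, 0.1506, 0.0744]
tool_rot: [0.046, 0.999, 0.0, 0.0]
wrist_force: [0.1, -0.1, -0.2]
opening: 0.852
clock: 29.28
position: [0.4868, 0.1409, 0.1052]
tool_rot: [0.046, 0.999, 0.0, 0.001]
wrist_force: [-0.7, 0.4, -1.0]
opening: 0.967
t 29.27 pos [486.8 140.9 105.2] opening 84.1 F [-0.7  0.4 -1. ]
turn units [ 0.    0.02 -0.17]  shift units after turn [ -7.6  -19.2   -0.24]  without turn [ -8.09 -19.    -0.23]
```

View pics/w9.png

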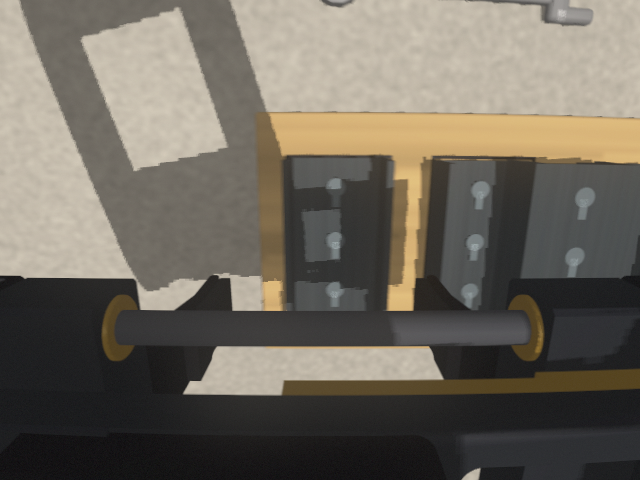

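The outer rail, px 283–393, covers its outline and has been let go. Next is the last open-down rail at (613,-252).

```bash
python3 -m creep '87 -0.4 -1 0 0 0 -0.17;87 -0.4 -1 0 0 0 0;87 -0.4 -1 0 0 0 0;87 -0.4 -1 0 0 0 0;87 -0.4 -1 0 0 0 0' 
python3 -m creep '87 -0.4 -1 0 0 0 0;87 -0.4 -1 0 0 0 0;87 -0.4 -1 0 0 0 0;87 -0.4 -1 0 0 0 0;87 -0.4 -1 0 0 0 0' 
python3 -m creep '87 -0.4 -1 0 0 0 0;87 -0.4 -1 0 0 0 0;87 -0.4 -1 0 0 0 0;87 -0.4 -1 0 0 0 0;87 -0.4 -1 0 0 0 0' 
python3 plan.py 613.1 -252.3 80 -3.78
```

```text
clock: 29.95
position: [0.5181, 0.0369, 0.1027]
tool_rot: [0.034, 0.999, -0.0, -0.0]
wrist_force: [-0.1, 0.6, -0.4]
opening: 0.999
clock: 30.58
position: [0.552, -0.0658, 0.1033]
tool_rot: [0.034, 0.999, -0.0, -0.0]
wrist_force: [-0.1, -0.2, -0.4]
opening: 0.997
clock: 31.2
position: [0.5853, -0.1682, 0.1033]
tool_rot: [0.034, 0.999, 0.0, -0.0]
wrist_force: [-0.2, -0.7, -0.2]
opening: 1.0
t 31.2 pos [ 585.3 -168.2  103.3] opening 87.0 F [-0.2 -0.7 -0.2]
turn units [ 0.   -0.   -0.01]  shift units after turn [-1.67 -4.1   1.16]  without turn [-1.67 -4.1   1.16]
```

```bash
python3 -m creep '87 -0.4 -1 0 0 0 0;87 -0.4 -1 0 0 0 0;87 -0.4 -1 0.1 0 0 0;87 -0.4 -0.9 0.3 0 0 0;87 -0.05 -0.15 0.4 0 0 0' 
python3 plan.py 613.1 -252.3 13 -3.78
python3 - <<'E'
from h import *
s=read_state();p,d=read_camera("wrist");cv2.imwrite("pics/w10.png",p[:,:,::-1])
E
```

```text
clock: 31.82
position: [0.6127, -0.2515, 0.0868]
tool_rot: [0.034, 0.999, -0.0, 0.0]
wrist_force: [-0.0, 0.1, 0.5]
opening: 0.997
t 31.82 pos [ 612.7 -251.5   86.8] opening 86.8 F [-0.   0.1  0.5]
turn units [-0.    0.   -0.02]  shift units after turn [-0.02 -0.04  3.69]  without turn [-0.02 -0.04  3.69]
```

View pics/w10.png

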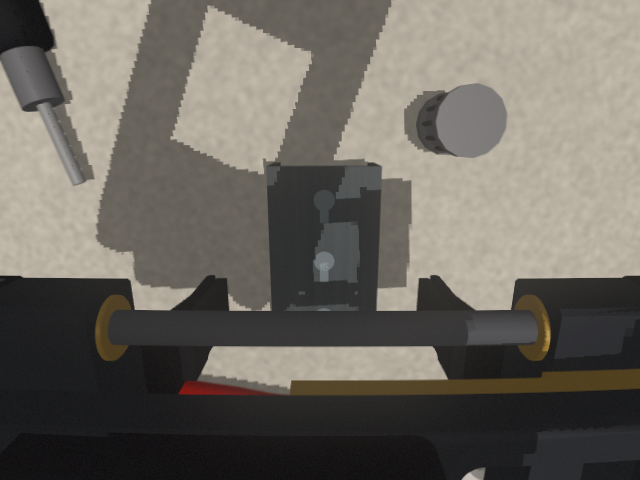

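The open-down rail, px 267–381, is centred between the fingers and the filter at (470,120) is clear of them. Descend and grip.

```bash
python3 -m creep '87 0 -0.04 1 0 0 0;87 0 0 1 0 0 0;87 0 0 1 0 0 0;87 0 0 0.5 0 0 0;87 0 0 0.2 0 0 0' 30
python3 -m creep '60 0 0 0 0 0 0;60 0 0 0 0 0 0;60 0 0 0 0 0 0;60 0 0 0 0 0 0' 30
python3 plan.py 490.9 197.9 100 -5.35
```

```text
clock: 32.5
position: [0.6118, -0.2503, 0.0122]
tool_rot: [0.034, 0.999, 0.0, -0.001]
wrist_force: [0.1, -0.7, -0.2]
opening: 0.999
clock: 33.0
position: [0.6128, -0.2509, 0.0142]
tool_rot: [0.034, 0.999, -0.0, 0.001]
wrist_force: [-0.3, 0.5, 2.8]
opening: 0.735
t 33.0 pos [ 612.8 -250.9   14.2] opening 63.9 F [-0.3  0.5  2.8]
turn units [-0.    0.01  0.17]  shift units after turn [ 8.16 21.77 -4.29]  without turn [ 7.59 21.98 -4.31]
```

```bash
python3 -m creep '60 0 0 -0.3 0 0 0;60 0 0 -0.7 0 0 0;60 0 0 -1 0 0 0.17;60 0 0 -1 0 0 0;60 0.3 0.8 -1 0 0 0' 
python3 -m creep '60 0.37 1 -0.3 0 0 0;60 0.37 1 0 0 0 0;60 0.37 1 0 0 0 0;60 0.37 1 0 0 0 0;60 0.37 1 0 0 0 0' 
python3 -m creep '60 0.37 1 0 0 0 0;60 0.37 1 0 0 0 0;60 0.37 1 0 0 0 0;60 0.37 1 0 0 0 0;60 0.37 1 0 0 0 0' 
python3 -m creep '60 0.37 1 0 0 0 0;60 0.37 1 0 0 0 0;60 0.37 1 0 0 0 0;60 0.37 1 0 0 0 0;60 0.37 1 0 0 0 0' 
python3 plan.py 490.9 197.9 80 -5.35
```

```text
clock: 33.62
position: [0.6085, -0.2355, 0.096]
tool_rot: [0.047, 0.999, -0.001, 0.001]
wrist_force: [0.0, 1.0, -4.2]
opening: 0.733
clock: 34.25
position: [0.5795, -0.1296, 0.0988]
tool_rot: [0.046, 0.999, 0.0, -0.0]
wrist_force: [1.5, 0.9, -4.1]
opening: 0.733
clock: 34.88
position: [0.5523, -0.0269, 0.0994]
tool_rot: [0.046, 0.999, -0.0, 0.0]
wrist_force: [-0.7, -0.8, -4.7]
opening: 0.731
clock: 35.5
position: [0.5246, 0.0761, 0.0994]
tool_rot: [0.046, 0.999, 0.0, 0.0]
wrist_force: [-0.4, 0.2, -4.8]
opening: 0.733
t 35.5 pos [524.6  76.1  99.4] opening 63.7 F [-0.4  0.2 -4.8]
turn units [0. 0. 0.]  shift units after turn [2.25 5.9  0.97]  without turn [2.24 5.91 0.97]
```

```bash
python3 -m creep '60 0.4 1 0 0 0 0;60 0.4 1 0 0 0 0;60 0.4 1 0 0 0 0;60 0.4 1 0 0 0 0;60 0.4 1 0.1 0 0 0' 
python3 -m creep '60 0.25 0.8 0.3 0 0 0;60 0 0.1 0.3 0 0 0;60 0 0 0 0 0 0'
python3 plan.py 490.9 197.9 30 -5.35
python3 - <<'E'
from h import *
s=read_state();p,d=read_camera("wrist");cv2.imwrite("pics/w11.png",p[:,:,::-1])
E
```

```text
clock: 36.12
position: [0.4941, 0.1794, 0.0976]
tool_rot: [0.046, 0.999, 0.0, 0.0]
wrist_force: [0.7, 0.1, -4.3]
opening: 0.732
clock: 36.5
position: [0.4906, 0.1961, 0.0844]
tool_rot: [0.046, 0.999, -0.0, -0.001]
wrist_force: [-0.3, -0.6, -4.6]
opening: 0.735
t 36.5 pos [490.6 196.1  84.4] opening 63.9 F [-0.3 -0.6 -4.6]
turn units [-0.01 -0.01  0.01]  shift units after turn [-0.01  0.09  2.72]  without turn [-0.01  0.09  2.72]
```

View pics/w11.png

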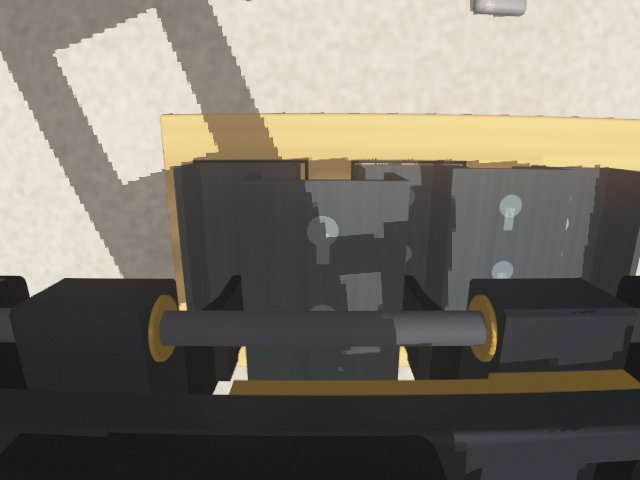

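The held rail, px 240–411 (centre 325), needs about 2 mm to the right; the gap centre is near px 329. I correct that and lower.

```bash
python3 -m creep '60 0 0.09 0.6 0 0 0;60 0 0.03 0.8 0 0 0;60 0 0 0.6 0 0 0;60 0 0 0.3 0 0 0;60 0 0 0 0 0 0' 
python3 plan.py 490.9 197.9 30 -5.35
```

```text
clock: 37.17
position: [0.4909, 0.1987, 0.0385]
tool_rot: [0.046, 0.999, -0.0, -0.001]
wrist_force: [-0.4, 0.1, -4.9]
opening: 0.733
t 37.17 pos [490.9 198.7  38.5] opening 63.7 F [-0.4  0.1 -4.9]
turn units [-0.   -0.01  0.  ]  shift units after turn [-0.01 -0.04  0.43]  without turn [-0.01 -0.04  0.43]
```

```bash
python3 -m creep '60 0 -0.02 0.2 0 0 0;60 0 0 0.13 0 0 0;60 0 0 0.08 0 0 0;60 0 0 0.05 0 0 0;60 0 0 0 0 0 0' 
python3 plan.py 490.9 197.9 30 -5.35
```

```text
clock: 37.8
position: [0.4915, 0.1985, 0.0302]
tool_rot: [0.046, 0.999, 0.0, 0.0]
wrist_force: [0.6, -0.9, -5.0]
opening: 0.735
t 37.8 pos [491.5 198.5  30.2] opening 64.0 F [ 0.6 -0.9 -5. ]
turn units [0. 0. 0.]  shift units after turn [ 0.03 -0.03  0.01]  without turn [ 0.03 -0.03  0.01]
```

Expected seat height is 30.2, but it still carries the weight, so I lower a little more.

```bash
python3 -m creep '60 0 0 0.05 0 0 0;60 0 0 0.04 0 0 0;60 0 0 0 0 0 0' 
python3 plan.py 490.9 197.9 30 -5.35
```

```text
clock: 38.17
position: [0.4915, 0.1985, 0.03]
tool_rot: [0.046, 0.999, -0.0, -0.0]
wrist_force: [-6.6, -1.8, 11.7]
opening: 0.733
t 38.17 pos [491.5 198.5  30. ] opening 63.7 F [-6.6 -1.8 11.7]
turn units [-0. -0.  0.]  shift units after turn [ 0.03 -0.03  0.  ]  without turn [ 0.03 -0.03  0.  ]
```

```bash
python3 -m creep '74 0 0 0 0 0 0;74 0 0 0 0 0 0;74 0 0 -0.5 0 0 0;74 0 0 -1 0 0 0;74 0 0 -1 0 0 0' 
python3 -m creep '74 0 0 -1 0 0 0;74 0 -1 -1 0 0 0;74 0 -1 -1 0 0 0;74 0 -1 -1 0 0 0;74 0 -1 -1 0 0 0'
python3 -m creep '74 0 -1 0 0 0 0;74 0 -1 0 0 0 0;74 0 -1 0 0 0 0;74 0 -1 0 0 0 0;74 0 -1 0 0 0 0'
python3 -m creep '74 0 -1 0 0 0 0;74 0 -1 0 0 0 0;74 0 -1 0 0 0 0;74 0 -1 0 0 0 0;74 0 -1 0 0 0 0'
python3 - <<'E'
from h import *
p,d=read_camera("top");cv2.imwrite("pics/t12.png",p[:,:,::-1])
c=get_calibration("top");P=cloud(c,d);Z=P[:,:,2]
a=np.radians(-5.35);ex=np.array([np.cos(a),np.sin(a)]);ey=np.array([-ex[1],ex[0]])
Q=P[:,:,:2]-[.4954,.2457];bx=Q@ex*1000;by=Q@ey*1000
ok=(d>0)&(abs(bx)<75)&(abs(by)<145)
for n,y0,m in [("gap1",48,None),("gap2",-48,None)]:
    m=ok&(abs(by-y0)<31)&(Z>.046)&(Z<.07)
    q=np.c_[bx[m],by[m]];r=cv2.minAreaRect(q.astype(np.float32)); A=np.c_[q,np.ones(len(q))];k=np.linalg.lstsq(A,Z[m]*1000,rcond=None)[0]
    print(n,len(q),r,"z",np.median(Z[m]),"tilt deg",np.degrees(k[:2]))
m=ok&(Z>.044)
q=np.c_[bx[m],by[m]];print("all tops",q.min(0),q.max(0))
cv2.imwrite("pics/t12c.png",cv2.resize(p[190:300,120:280,::-1],None,fx=4,fy=4,interpolation=cv2.INTER_CUBIC))
p,d=read_camera("scene");cv2.imwrite("pics/s12.png",p[:,:,::-1])
E
```

```text
clock: 38.8
position: [0.4916, 0.1985, 0.0794]
tool_rot: [0.046, 0.999, 0.0, 0.0]
wrist_force: [0.2, 0.3, -0.9]
opening: 0.849
clock: 39.42
position: [0.4841, 0.1182, 0.1798]
tool_rot: [0.046, 0.999, 0.0, 0.001]
wrist_force: [0.9, -0.4, 0.2]
opening: 0.849
clock: 40.05
position: [0.4748, 0.0185, 0.1791]
tool_rot: [0.046, 0.999, -0.0, 0.001]
wrist_force: [0.1, 0.1, 0.4]
opening: 0.85
clock: 40.67
position: [0.4656, -0.0811, 0.1791]
tool_rot: [0.046, 0.999, -0.0, 0.001]
wrist_force: [0.3, -0.1, 0.1]
opening: 0.852
gap1 1220 ((-0.24405670166015625, 47.87071228027344), (61.690528869628906, 110.9078598022461), 89.88117218017578) z 0.05306479843987588 tilt deg [ 0.073776   -0.12651369]
gap2 1253 ((0.6384124755859375, -47.91620635986328), (110.97260284423828, 61.90705108642578), 0.07660835981369019) z 0.053112941462301944 tilt deg [ 0.10823253 -0.23980321]
all tops [ -55.67071112 -129.23050278] [ 56.15649852 130.11565399]
```

View pics/t12c.png

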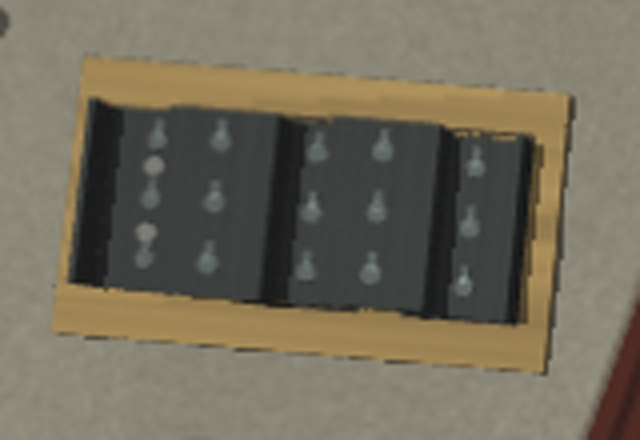

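View pics/s12.png

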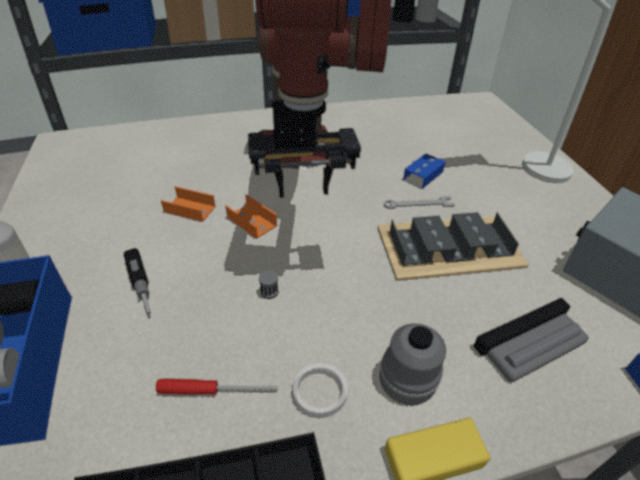

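In the scene picture all five rails interlock on the board, px 380–525, both bridges are level, and the bystanders are where they started. The bench-corrected web tops are about 52 mm up.

```bash
python3 -c "
from station import *
print(sign_off())"
```

```text
the job is handed in; nothing more can be done
None
```

The bundle is built and handed in, with the last picture taken at about 41 s of the 72 s allowed. I worked in the required order: open-up rail in the middle outline, open-down bridge over gap 1, second open-up rail in the outer outline, last bridge over gap 2. I lowered each rail until the wrist force showed contact, then let it go.

**Last checks**
- **Bridges:** in the final top-camera depth both webs read 53.1 mm, or about 52 mm once the camera's 1 mm high bench reading is taken off. Tilt is under 0.3° and they are square within about 0.1°. Their ends are within 1 mm of level.
- **Centring across the gaps:** the depth check only looked at a window slightly narrower than the rail, so it does not prove centring. I rely on the gripper position at release (within 1 mm of the gap centres) and on the wrist and top views.
- **Open-up rails:** after each one was released, the wrist view showed it in its outline. I did not measure their final positions separately.
- **Bystanders:** in the last scene view none looked moved from the first picture, and the arm was clear of everything.

No check failed. One reading looked off: at its expected seating height the last bridge still hung on the gripper, so I lowered it slightly further until it made contact.

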